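# Charge the hand pressure pump until its indicator pin pops out

## Robot

A 6-joint arm with a two-finger parallel gripper is mounted at the origin on the work surface; the furniture and walls round the work are solid. World frame = base frame: x ahead of the robot, y to its left, z up, the work surface at z = 0. Lengths are in mm, angles in rad, forces in N, time in s.
With the tool pointing down it reaches from about 350 to 775 mm from the base axis. Payload 7.3 kg.
Tool frame: the origin (TCP) lies at the very end of the fingers, on their centre line; the grasp point (between the pads) lies 19 mm behind it; z points along the fingers, y is the line along which they close (so a half turn about z gives the same grasp; the last joint's range is limited). The gripper opens to 92 mm and grips with 3 to 60 N. Pads are 19 mm wide; open, the fingers measure 130 mm over their backs; the gripper's body (75 mm by 190 mm) begins 47 mm behind the grasp point.
Start: joints at [-1.324, 0.342, 1.524, -0, 1.275, -0.146], TCP at [200.982, -485.029, 204.541] pointing down, gripper open.
Joint ranges: [-2.53, 2.53], [-0.77, 2.02], [0.04, 2.7], [-1, 4.14], [0.28, 2.66], [-3.11, 3.11]. Speed limits (rad/s): [2.57, 2.57, 3.14, 3.14, 3.14, 3.14].

## Interface

Orientations are given as [roll, pitch, yaw] about the fixed x, y, z axes, in that order (R = Rz(yaw) Ry(pitch) Rx(roll)).
In Python, from plant import get_obs, vision, workorder gives the robot as it stands.
- The arm moves only by the shell command python3 -m pendant 'ROWS' [OPENING]. ROWS is a JSON object of lists of equal length, an entry for each row: "dp": the shift along the tool's x, y, z in m, a list of three; "rotation": the turn, a rotation vector about the tool's x, y, z in rad, a list of three. A call has 1 to 8 rows; each row is the pose to reach, as a shift and turn from the pose commanded when the call began, along the tool's axes at that moment; what a row does not reach only later rows make up. A row lasts 1/8 s, in which the tool goes at most 62.5 mm and 10.7 degrees, less where a joint would pass 70% of its speed; a pose out of reach is approached as far as the arm can. A call with a gripper value outside its range is refused whole. OPENING is the finger opening in m, from 0 to 0.0918, set as the call begins (- or left out, the last holds). The fingers move at their own pace and stop on an object; the grip force is fixed at half the most. Time passes only in rows, so rows that repeat a pose let the fingers close. It gives the time, the measured TCP pose, the force, the opening and the grip force at its end, in the units of the state.
- get_obs(): the state, without advancing time (a new reading comes with each control period).
- vision.capture(name): name is "scene" or "top" or "wrist"; returns a dict with "pixels" (480x640x3 uint8, red, green, blue), "vfov" (degrees; the focal length in pixels is half the picture's height over the tangent of half this angle, whatever the lens; pixels are square), "cx", "cy" (the principal point, pixels), "pose" (4x4, takes a point from camera to world coordinates); the wrist camera has in their place "T_tool_cam" (4x4, takes a point from camera to tool coordinates, whose origin is the TCP and whose axes are the flange's). Camera axes: x right, y up, looking along -z (the intrinsics and any distortion apply to the point x, -y, -z); pixel columns grow to the right and rows downward; lengths in mm; the calibration is good to about 2 mm. The wrist camera is an equidistant fisheye: a pixel r from the principal point sees the ray r / f radians off the axis. A picture is of the moment at which its call begins: read the wrist's pose just before it. There is no depth.
- workorder.close_job(): hands the job in; it is judged then, once.
The state is a dict: "time": time; "joint_positions": joint angles; "dq": joint speeds; "tau": joint torques, N m; "tool_pos": TCP position; "tcp_rot": TCP orientation; "contact_force": force on the tool from outside, world axes, zero at the start; "moment": the same for the moment, N m; "grip_width": finger opening in mm; "finger_force": force on a finger pad.
Only numpy, scipy, OpenCV 4.12 (cv2) and the standard library are available. Lean on these libraries where they do the work, as an engineer would, in place of code of your own. Each camera call takes 0.05 s, during which the arm holds its last target. There are 200 camera calls.

## Task

Charge the small hand pressure pump on the bench: push its vent lever round to the closed stop, then press the plunger down in full strokes, letting it rise each time, until the indicator pin pops fully out. Use the fingertips only: grip and lift nothing, do not touch the indicator pin, leave the pump and the things round it where they stand, and finish with the vent still closed and the plunger up.

Things in the scene. Friction and masses are not known exactly. Their poses are not given: they have to be found in the camera images.
- pump: Hand pressure pump: grey housing 74 x 160 mm, top 80 mm up, on a dark foot plate 102 x 184 x 10 mm; stands loose, 3 kg. Origin: centre of underside; z up, long side along y, front (aluminium plate) to -x, brass hose barb at +x. In a row on top at x = 0: plunger at y = +50 mm, indicator pin at y = 0, vent lever pivot at y = -45 mm.
- plunger_top (a point): Centre of the top of the plunger's black mushroom head (diameter 38 mm, the largest of the three parts on the housing). 133 mm above the bench when up, 109 mm when fully down.
- plunger (a joint): How far the plunger is pressed, m: 0 = up, 0.024 = bottom. Springs back up; takes 3 N at the top, 8 to 10 N at the bottom. With the vent closed each full stroke (at least 20 mm down, then up again to the top) moves the pin out about 7 mm (the first may do less); with the vent open strokes do nothing. 3 to 6 full strokes are needed.
- indicator: The steel indicator pin, upright, 10 mm in diameter, in a small collar at the middle of the housing. Not to be touched.
- indicator_tip (a point): Centre of the pin's top end: 93 mm above the bench when fully in, 131 mm when fully out.
- indicator_travel (a joint): How far the pin is out, m: 0 = fully in, 0.038 = fully out. Starts from 0 to 0.010. Pumping moves it up stepwise to about 0.029, whence it snaps to 0.038 by itself and a dark ring near its foot shows. It stays out.
- vent_lever (a joint): Angle of the vent lever, rad: 0 = fully open, the arm points along the pump's +x; 1.3 = closed stop, the arm nearly along the pump's -y. It turns clockwise seen from above as it closes, starts from 0 to 0.4, and stays where it is left (about 1.4 N at the post moves it).
- lever_pivot (a point): Point on the lever's vertical pivot axis, 100 mm above the bench.
- lever_post (a point): Centre of the top of the lever's black upright finger post, 132 mm above the bench; post diameter 13 mm, 44 mm from the pivot axis. The flat arm under the post has its top at 100 mm.
- sample_cup: White sample cup with a lid, 66 mm wide, 62 mm tall, on the pump's front side. Leave alone. Origin under its centre.
- oil_bottle: Small brown dropper bottle, 29 mm wide, 62 mm tall, behind the pump (its +x side), by the microscope. Leave alone. Origin under its centre.
- timer: Small white lab timer with a sloping face, 66 x 70 mm, 30 mm tall, beyond the pump's plunger end. Leave alone. Origin under its centre.
- dropper: Brown dropper bottle, 35 mm wide, 85 mm tall, close to the pump's front side. Leave alone. Origin under its centre.
- microscope: Tall white and dark microscope, fixed, about 0.4 m tall, close to the left (+y) of the pump, over roughly x 0.31 to 0.68, y -0.29 to -0.08; its stage sticks out to y = -0.29 at 0.19 m up. Leave alone.

How it is judged (in metres and radians):
On the way, in this order (a step that is already met when the one before it is completed fails the run):
1. the vent lever is at its closed stop (value of joint vent_lever above 1.2 rad), for 0.2 s.
2. the indicator pin has popped fully out (value of joint indicator_travel above 0.036 m), for 0.2 s.
At the end, for the whole second after the job is handed in: Vent lever within 0.1 rad of its closed stop, indicator pin within 2 mm of fully out, plunger up (within 3 mm), the pump at rest within 30 mm of where it stood (value of joint vent_lever above 1.2 rad and value of joint indicator_travel above 0.036 m and value of joint plunger below 0.003 m and distance of pump from where it was at the start of the episode below 0.03 m and linear speed of pump below 0.02 m/s); the robot touches nothing.
It fails at once if the pump is lifted or tipped (height (world z) of pump above 0.01 m or angle between pump's own z axis and vertical above 0.12 rad).
It fails at once if the pump is shifted more than 30 mm (distance of pump from where it was at the start of the episode above 0.03 m).
It fails at once if the fingers touch the indicator pin (contact force between the arm and indicator above 0.3 N).
It fails at once if a bystander is shifted or lifted more than 25 mm (distance of any of sample_cup, oil_bottle, timer, dropper from where it was at the start of the episode above 0.025 m).
It also fails if it takes over 54 s, if anything falls off the work surface, if the arm or the gripper's body presses on something with over 40 N, if the wrist force passes 120 N, or if a joint passes its speed limit or range.

## Working session

There is one attempt and no reset: what is moved stays moved. The work goes in short steps, Python scripts to look and compute and a shell command to move; the robot and the scene stay as the last step left them, time stands still between calls to the robot, and variables do not carry over. Pictures are saved under pics/ and viewed, at most 10 in all, crops included, and the job is handed in when it is done.

```bash
mkdir -p pics
cat > h.py <<'E'
import numpy as np,cv2
from plant import get_obs,vision,workorder
def ray(c,u,v):
    f=240/np.tan(np.radians(c["vfov"])/2);P=np.array(c["pose"])
    d=P[:3,:3]@np.array([(u-c["cx"])/f,-(v-c["cy"])/f,-1]);return P[:3,3],d
def atz(c,u,v,z):
    o,d=ray(c,u,v);return o+d*(z-o[2])/d[2]
def proj(c,p):
    f=240/np.tan(np.radians(c["vfov"])/2);P=np.array(c["pose"]);q=P[:3,:3].T@(np.array(p)-P[:3,3])
    return c["cx"]-f*q[0]/q[2],c["cy"]+f*q[1]/q[2]
E
python3 - <<'E'
from h import *
import pickle
print(get_obs())
for n in("scene","top"):
    c=vision.capture(n);pickle.dump(c,open(n+".pkl","wb"));cv2.imwrite(f"pics/{n}0.png",c["pixels"][:,:,::-1]);print(n,{k:c[k] for k in c if k!="pixels"})
E
```

```text
{'time': 0.0, 'joint_positions': array([-1.32401242e+00,  3.42740143e-01,  1.52501508e+00,  5.13421417e-07,
        1.27539925e+00, -1.46014534e-01]), 'dq': array([ 2.97337369e-05,  8.50368417e-04,  9.63889603e-04, -1.16034876e-04,
       -1.84652974e-04, -7.29862940e-04]), 'tau': array([ 4.61904147e-04, -4.31244600e+01, -2.44222981e+01,  7.17033679e-02,
        5.58319024e-02, -1.39470981e-04]), 'tool_pos': array([ 200.86175972, -484.57881747,  203.83662848]), 'tcp_rot': array([-3.14004753e+00, -2.27724001e-04,  3.92798119e-01]), 'contact_force': array([-0.22788687, -0.09640655,  1.386208  ]), 'moment': array([-0.01468159, -0.02370815,  0.05076039]), 'finger_force': 0.0, 'grip_width': 91.63719401191655}
scene {'vfov': 45.947378402262785, 'cx': 315.1295423428324, 'cy': 239.5680798078793, 'pose': array([[ 9.77066987e-01,  7.76235230e-02, -1.98279325e-01,
         2.31889764e+02],
       [-2.11660047e-01,  4.55692582e-01, -8.64606439e-01,
        -1.17602553e+03],
       [ 2.32406198e-02,  8.86746220e-01,  4.61671977e-01,
         5.44205790e+02],
       [ 0.00000000e+00,  0.00000000e+00,  0.00000000e+00,
         1.00000000e+00]])}
top {'vfov': 45.62457143819451, 'cx': 310.5016091784421, 'cy': 237.18912715788406, 'pose': array([[-1.42385962e-02,  9.96404951e-01, -8.35130860e-02,
         3.48680912e+02],
       [-9.99836977e-01, -1.32605202e-02,  1.22546902e-02,
        -3.63114158e+02],
       [ 1.11032070e-02,  8.36739611e-02,  9.96431326e-01,
         9.68504147e+02],
       [ 0.00000000e+00,  0.00000000e+00,  0.00000000e+00,
         1.00000000e+00]])}
```

View pics/top0.png

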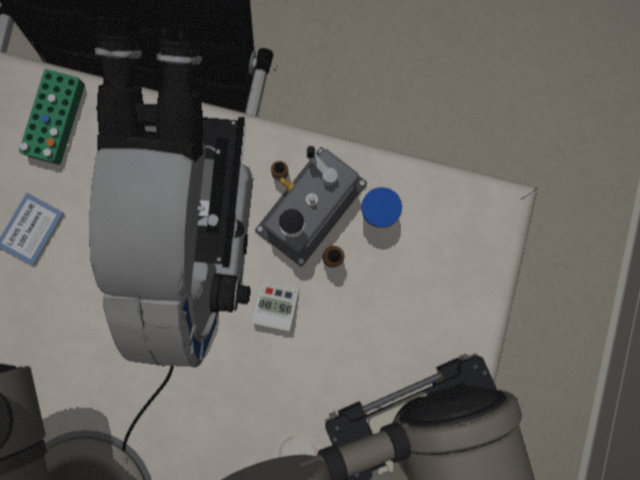

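View pics/scene0.png

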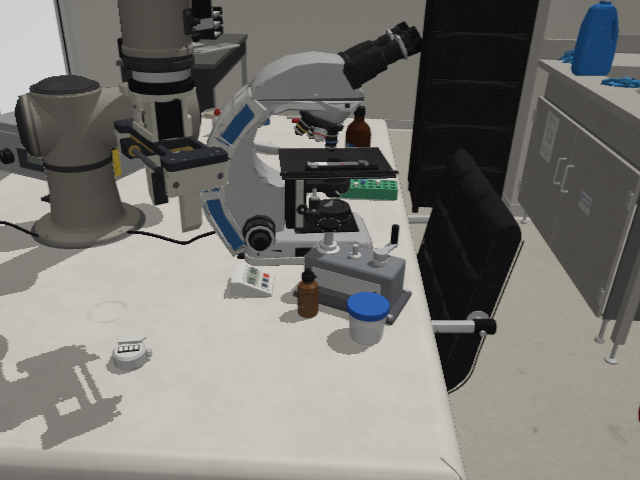

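The top view shows the plunger head near (291,222), the pin at (312,199), the pivot near (329,176) and the post near (311,152). I'll enlarge this area.

Run:
```python
from h import *
import pickle
t=pickle.load(open("top.pkl","rb"));s=pickle.load(open("scene.pkl","rb"))
a=cv2.resize(t["pixels"][135:275,240:415],None,fx=4,fy=4,interpolation=2)[:,:,::-1]
cv2.imwrite("pics/topc.png",a)
a=cv2.resize(s["pixels"][215:330,285:420],None,fx=5,fy=5,interpolation=2)[:,:,::-1]
cv2.imwrite("pics/scenec.png",a)
```

```text
(no output)
```

View pics/topc.png

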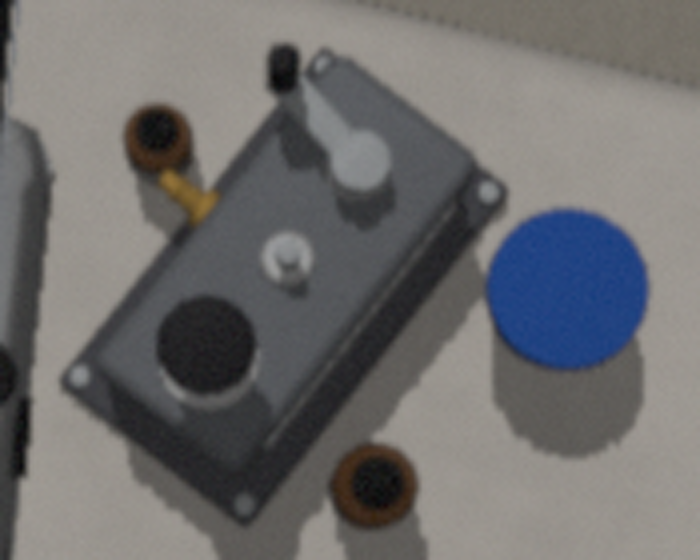

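View pics/scenec.png

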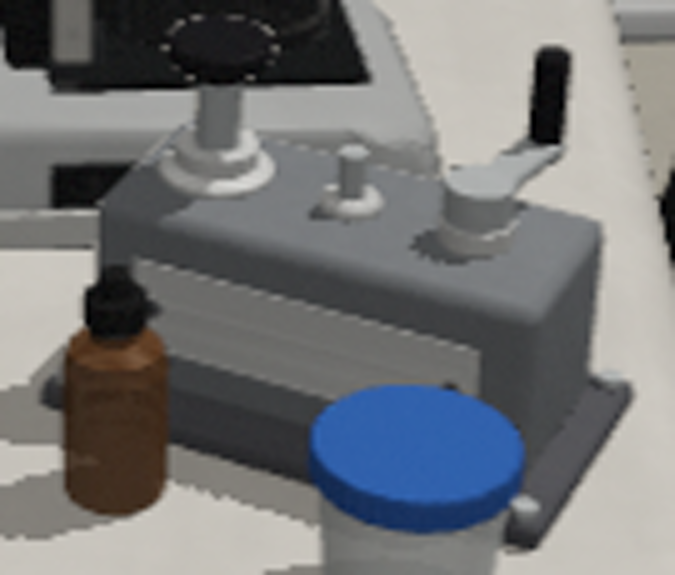

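The crops put the plunger head at (207,344) in the top crop and (221,47) in the scene crop. The pin tip is at (289,258) and (352,149), the post top at (284,55) and (554,53), and the hub at (361,160) in the top crop. The lever is near its open end.

Run:
```python
from h import *
import pickle
t=pickle.load(open("top.pkl","rb"));s=pickle.load(open("scene.pkl","rb"))
T=lambda x,y:(240+(x+.5)/4-.5,135+(y+.5)/4-.5)
S=lambda x,y:(285+(x+.5)/5-.5,215+(y+.5)/5-.5)
def tri(a,b):
    A=np.zeros((3,3));B=np.zeros(3)
    for o,d in(ray(t,*T(*a)),ray(s,*S(*b))):
        d=d/np.linalg.norm(d);M=np.eye(3)-np.outer(d,d);A+=M;B+=M@o
    return np.linalg.solve(A,B)
pl=atz(t,*T(207,344),133);pi=atz(t,*T(361,160),102);po=atz(t,*T(284,55),132)
print("tri plunger",tri((207,344),(221,47)),"pin",tri((289,258),(352,149)),"post",tri((284,55),(554,53)))
pin=tri((289,258),(352,149))
print("plane",pl,pi,po,"dist",np.linalg.norm((pl-pi)[:2]),np.linalg.norm((po-pi)[:2]), "pin-plunger",np.linalg.norm((pin-pl)[:2]))
d=(pl-pi)[:2];th=np.arctan2(d[1],d[0])-np.pi/2;a=po-pi
print("yaw",th,"lever",th-np.arctan2(a[1],a[0]))
ex=np.array([np.cos(th),np.sin(th)]);ey=np.array([-ex[1],ex[0]])
o=((pl[:2]-50*ey)+(pi[:2]+45*ey))/2
print("origin",o,"ex",ex)
for x,y in((-51,-92),(-51,92),(51,92),(51,-92)):
    p=o+x*ex+y*ey; print("foot",x,y,p,proj(t,[*p,10]))
f=lambda u,v,z:print(u,v,atz(t,u,v,z))
f(*T(376,483),85);f(*T(568,288),62);f(*T(157,130),62)
for an in(0,.2,.4,.8,1.3,1.35):
    print(an,pi[:2]+44*np.array([np.cos(th-an),np.sin(th-an)]))
```

```text
tri plunger [ 444.64135017 -345.58433175  128.30216828] pin [ 481.59810277 -377.12217063  102.48361673] post [ 552.01992846 -375.56932244  131.84340744]
plane [ 443.55606923 -345.57403051  133.        ] [ 517.50969938 -404.95736238  102.        ] [ 551.64080487 -375.47786269  132.        ] dist 94.84471264263362 45.09959272699596 pin-plunger 49.42146760895137
yaw 0.8942405733188945 lever 0.18183874249665233
origin [ 482.48221886 -376.83097432] ex [0.62611115 0.77973382]
foot -51 -92 [ 522.28606182 -474.19962474] (np.float64(368.0657192993089), np.float64(181.79983949657307))
foot -51 92 [ 378.81503884 -358.99517359] (np.float64(301.4501187851886), np.float64(267.1211117256044))
foot 51 92 [ 442.67837589 -279.46232389] (np.float64(253.78129542696342), np.float64(229.86415436246273))
foot 51 -92 [ 586.14939887 -394.66677504] (np.float64(320.7538009726836), np.float64(145.4358335889682))
333.625 255.375 [ 393.95886344 -409.42865268   85.        ]
381.625 206.625 [ 472.32621704 -489.03027049   62.        ]
278.875 167.125 [ 538.52317776 -324.95739695   62.        ]
0 [ 545.05858987 -370.64907428]
0.2 [ 551.32545085 -376.80607551]
0.4 [ 556.24418452 -384.08537971]
0.8 [ 561.31445566 -400.81691227]
1.3 [ 557.93702715 -422.32489444]
1.35 [ 557.01848869 -424.3237138 ]
```

```bash
python3 - <<'E'
from h import *
import pickle
t=pickle.load(open("top.pkl","rb"))
w=vision.capture("wrist");print({k:w[k] for k in w if k!="pixels"})
for u,v,z in((205,160,330),(205,250,330),(190,360,330),(150,366,330),(245,120,190),(245,265,190),(248,295,60)): print(u,v,z,atz(t,u,v,z).round())
E
python3 -m pendant '{"dp":[[0,0,-0.04],[0,0,-0.08],[0,0,-0.08]],"rotation":[[0,0,-0.18],[0,0,-0.36],[0,0,-0.36]]}' 0
python3 -c "
from h import *
o=get_obs();print(o['joint_positions'],o['tool_pos'],o['tcp_rot'])"
```

```text
{'vfov': 65.70646984690485, 'cx': 320.3295217060933, 'cy': 239.91203389379916, 'T_tool_cam': array([[ 9.68474734e-06,  9.66054514e-01,  2.58338296e-01,
         6.90427600e+01],
       [ 9.99999474e-01, -2.74255206e-04,  9.88087099e-04,
         2.77294440e-01],
       [ 1.02539663e-03,  2.58338151e-01, -9.66054009e-01,
        -1.80837351e+02],
       [ 0.00000000e+00,  0.00000000e+00,  0.00000000e+00,
         1.00000000e+00]])}
205 160 330 [ 492. -253.  330.]
205 250 330 [ 389. -253.  330.]
190 360 330 [ 268. -236.  330.]
150 366 330 [ 263. -193.  330.]
245 120 190 [ 579. -284.  190.]
245 265 190 [ 377. -283.  190.]
248 295 60 [ 334. -274.   60.]
time: 0.52
tool_pos: [201.3, -486.4, 287.5]
tcp_rot: [3.136, 0.003, 0.754]
contact_force: [0.4, -0.4, -1.0]
grip_width: 66.5
finger_force: 0.0
[-1.32394454e+00  2.90025744e-01  1.37013930e+00  3.99912945e-06
  1.47522015e+00 -5.07063126e-01] [ 201.34623568 -486.35238195  287.49122213] [3.13616430e+00 3.01091884e-03 7.53906376e-01]
```

```bash
cat > st.py <<'E'
from h import *
o=get_obs();print('q',o['joint_positions'].round(4),o['tool_pos'].round(1),o['tcp_rot'].round(3),o['time'],o['contact_force'].round(1))
E
python3 -m pendant '{"dp":[[0.025,0.03,0],[0.05,0.06,0],[0.075,0.09,0],[0.1,0.12,0],[0.13,0.15,0],[0.16,0.19,0],[0.195,0.23,0],[0.195,0.23,0]],"rotation":[[0,0,0.18],[0,0,0.36],[0,0,0.54],[0,0,0.72],[0,0,0.9],[0,0,1.08],[0,0,1.26],[0,0,1.44]]}' 0
python3 st.py
python3 -m pendant '{"dp":[[0.0,0,0],[0,0,0],[0,0,0.05],[0,0,0.10],[0,0,0.10]],"rotation":[[0,0,0.18],[0,0,0.36],[0,0,0.54],[0,0,0.72],[0,0,0.88]]}' 0
python3 st.py
```

```text
time: 1.52
tool_pos: [503.9, -518.3, 279.4]
tcp_rot: [-3.14, 0.005, -0.691]
contact_force: [0.2, -0.1, -0.8]
grip_width: 0.3
finger_force: 0.0
q [-9.0570e-01  7.3350e-01  6.6130e-01  8.0000e-04  1.7524e+00  1.3560e+00] [ 503.9 -518.3  279.4] [-3.14   0.005 -0.691] 1.525 [ 0.2 -0.1 -0.8]
time: 2.15
tool_pos: [498.3, -516.8, 176.8]
tcp_rot: [3.133, 0.01, -1.574]
contact_force: [0.3, 0.7, 1.1]
grip_width: 0.4
finger_force: 0.0
q [-0.9102  0.7467  0.906  -0.      1.5021  2.2349] [ 498.3 -516.8  176.8] [ 3.133  0.01  -1.574] 2.15 [0.3 0.7 1.1]
```

```bash
cat > kin.py <<'E'
import numpy as np
from scipy.optimize import least_squares
D=[(.3427,1.525,1.2754,524.6,203.8),(.29,1.3701,1.4752,526.4,287.5),(.7335,.6613,1.7524,np.hypot(503.9,518.3),279.4),(.7467,.906,1.5021,np.hypot(498.3,516.8),176.8)]
def fk(p,q2,q3,q5):
    a,L2,L3,d6,z0=p;s=q2+q3;t=s+q5
    return np.array([a+L2*np.sin(q2)+L3*np.sin(s)+d6*np.sin(t),z0+L2*np.cos(q2)+L3*np.cos(s)+d6*np.cos(t)])
r=least_squares(lambda p:np.concatenate([[ (fk(p,*d[:3])-d[3:]).ravel() for d in D]]).ravel(),[50,350,350,300,400])
P=r.x
if __name__=="__main__": print(P,r.fun.round(1))
E
python3 kin.py
```

```text
[ -35.36752724  551.25976063  397.6245898  1222.2523495  1022.38264884] [ 3.7 -0.8 -0.4  5.4 -4.6 -0.1  1.3 -4.5]
```

Run:
```python
from h import *
c=vision.capture("scene");im=c["pixels"][:,:,::-1].copy()
for z in range(177,700,50):
    u,v=proj(c,[498,-517,z])
    if v>0: cv2.circle(im,(int(u),int(v)),2,(0,0,255),-1);print(z,round(u),round(v))
for p in([268,-236,400],[390,-250,400],[390,-150,400],[492,-253,400]):
    u,v=proj(c,p);cv2.circle(im,(int(u),int(v)),3,(0,255,0),-1)
cv2.imwrite("pics/s1.png",im)
```

```text
177 395 243
227 398 210
277 402 176
327 406 139
377 409 100
427 414 58
477 418 13
```

View pics/s1.png

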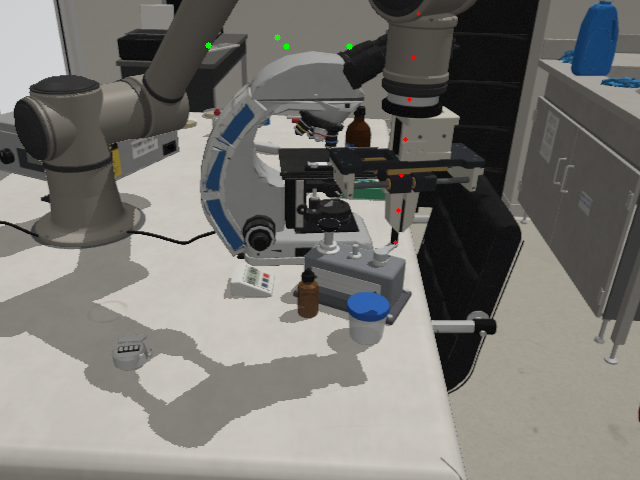

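Wrist centre sits about 310 mm above the TCP, and the microscope head tops out at about 385 mm. So I'll lean the tool away from the microscope by 0.25 rad and go above the lever.

```bash
python3 -m pendant '{"dp":[[-0.03,-0.015,-0.005],[-0.06,-0.03,-0.01],[-0.09,-0.045,-0.01],[-0.117,-0.058,-0.01],[-0.117,-0.058,-0.01]],"rotation":[[0,-0.06,0],[0,-0.12,0],[0,-0.18,0],[0,-0.25,0],[0,-0.25,0]]}' 0
python3 st.py
```

```text
time: 2.82
tool_pos: [558.6, -401.6, 193.4]
tcp_rot: [3.141, 0.251, -1.565]
contact_force: [-0.9, 1.2, 0.3]
grip_width: 0.2
finger_force: 0.0
q [-0.8186  0.7879  0.8102  0.1708  1.7274  2.3281] [ 558.6 -401.6  193.4] [ 3.141  0.251 -1.565] 2.825 [-0.9  1.2  0.3]
```

```bash
python3 -m pendant '{"dp":[[-0.032,0.002,0.012],[-0.062,0.002,0.022],[-0.062,0.002,0.022]],"rotation":[[0,0,0],[0,0,0],[0,0,0]]}' 0
python3 st.py
python3 -m pendant '{"dp":[[0.006,0,0.022],[0.011,0,0.045],[0.017,0,0.068],[0.017,0,0.068]],"rotation":[[0,0,0],[0,0,0],[0,0,0],[0,0,0]]}' 0
python3 st.py
```

```text
time: 3.2
tool_pos: [555.6, -335.9, 189.0]
tcp_rot: [-3.141, 0.249, -1.565]
contact_force: [0.1, -0.3, 0.5]
grip_width: 0.7
finger_force: 0.0
q [-0.7563  0.6891  1.0101  0.1791  1.615   2.3718] [ 555.6 -335.9  189. ] [-3.141  0.249 -1.565] 3.2 [ 0.1 -0.3  0.5]
time: 3.7
tool_pos: [554.6, -337.4, 116.5]
tcp_rot: [3.139, 0.251, -1.569]
contact_force: [1.2, -0.2, 0.9]
grip_width: 0.6
finger_force: 0.0
q [-0.7591  0.7415  1.1107  0.1798  1.4684  2.3454] [ 554.6 -337.4  116.5] [ 3.139  0.251 -1.569] 3.7 [ 1.2 -0.2  0.9]
```

```bash
python3 -m pendant '{"dp":[[0.008,0,-0.002],[0.016,0,-0.004],[0.024,0,-0.006],[0.031,0,-0.008],[0.038,0,-0.0097],[0.045,0,-0.0115],[0.053,0,-0.0136],[0.053,0,-0.0136]],"rotation":[[0,0,0],[0,0,0],[0,0,0],[0,0,0],[0,0,0],[0,0,0],[0,0,0],[0,0,0]]}' 0
python3 st.py
python3 -m pendant '{"dp":[[0.003,0,-0.0007],[0.006,0,-0.0014],[0.006,0,-0.0014]],"rotation":[[0,0,0],[0,0,0],[0,0,0]]}' 0
python3 st.py
python3 - <<'E'
from h import *
c=vision.capture("scene");cv2.imwrite("pics/s2.png",cv2.resize(c["pixels"][150:330,270:470],None,fx=3,fy=3,interpolation=2)[:,:,::-1])
c=vision.capture("top");cv2.imwrite("pics/t2.png",c["pixels"][:,:,::-1])
E
```

```text
time: 4.7
tool_pos: [556.0, -391.9, 118.3]
tcp_rot: [-3.142, 0.25, -1.568]
contact_force: [-0.7, 0.7, 0.4]
grip_width: 0.4
finger_force: 0.0
q [-0.8124  0.8093  0.9702  0.1704  1.5461  2.3062] [ 556.  -391.9  118.3] [-3.142  0.25  -1.568] 4.7 [-0.7  0.7  0.4]
time: 5.08
tool_pos: [556.1, -397.5, 118.4]
tcp_rot: [-3.142, 0.25, -1.567]
contact_force: [-0.3, 0.4, -0.5]
grip_width: 0.4
finger_force: 0.0
q [-0.8175  0.8173  0.9539  0.1694  1.5553  2.3022] [ 556.1 -397.5  118.4] [-3.142  0.25  -1.567] 5.075 [-0.3  0.4 -0.5]
```

View pics/s2.png

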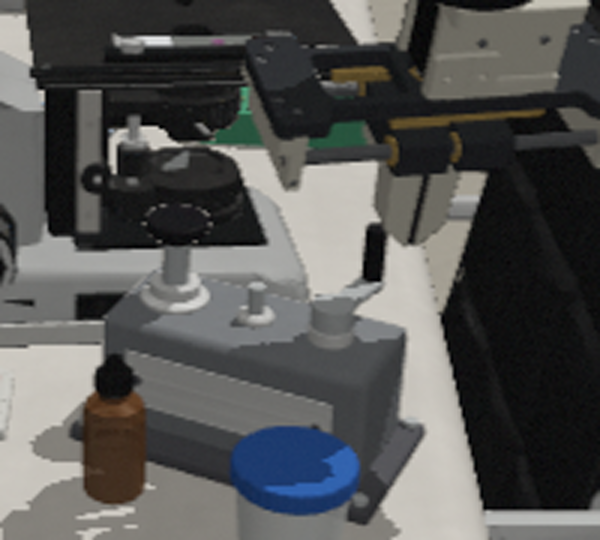

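The post top shows at crop (374,228), still in front of and left of the finger (tip at crop (410,243)). I'll check its position numerically and in the top view.

Run:
```python
from h import *
import pickle
s=pickle.load(open("scene.pkl","rb"))
print(atz(s,270+374/3,150+228/3,132),atz(s,395.7,225.5,132),proj(s,[556,-397.5,118]))
print("sim lever", [ (a,np.round(proj(s,[517.5+44*np.cos(.894-a),-405+44*np.sin(.894-a),132]),1)) for a in(.2,.6,1,1.3)])
t=cv2.imread("pics/t2.png")[125:275,240:415];cv2.imwrite("pics/t2c.png",cv2.resize(t,None,fx=4,fy=4,interpolation=2))
```

```text
[ 550.04450547 -378.50469764  132.        ] [ 552.39606937 -376.98045168  132.        ] (np.float64(401.1800338089213), np.float64(238.36175847623778))
sim lever [(0.2, array([395.1, 225.5])), (0.6, array([403. , 229.2])), (1, array([407.6, 233.9])), (1.3, array([408.5, 237.6]))]
```

View pics/t2c.png

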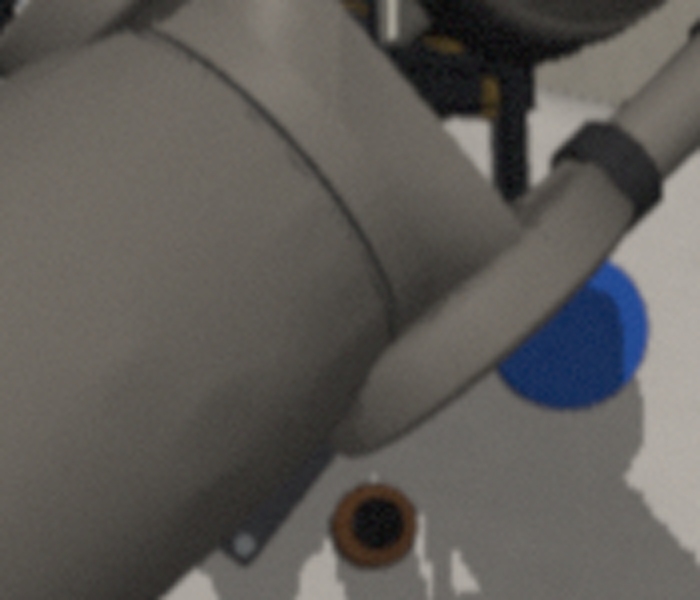

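Run:
```python
from h import *
o=get_obs();w=vision.capture("wrist")
M=np.array(w["T_tool_cam"]);f=240/np.tan(np.radians(w["vfov"])/2)
def wp(p):
    q=M[:3,:3].T@(np.array(p)-M[:3,3]);x,y,z=q[0],-q[1],-q[2];th=np.arctan2(np.hypot(x,y),z);n=np.hypot(x,y)
    return w["cx"]+f*th*x/n,w["cy"]+f*th*y/n
print("tcp",wp([0,0,0]),"-20",wp([0,0,-20]),"corners",wp([9.5,19,0]),wp([9.5,-19,0]))
im=w["pixels"][:,:,::-1].copy()
a=np.array(wp([0,0,0]));cv2.circle(im,(int(a[0]),int(a[1])),2,(0,0,255),-1)
s1=cv2.imread("pics/s1.png")[150:260,340:460]
s=vision.capture("scene")["pixels"][:,:,::-1].copy()
for z in(118,132):
    u,v=proj(s,[556,-397.5,z]);cv2.circle(s,(int(u),int(v)),1,(0,0,255),-1)
s2=s[180:290,350:470]
L=np.hstack([cv2.resize(x,(320,300) if 0 else (327,300),interpolation=2) for x in(s1,s2)])
R=im[120:480,100:540]
out=np.zeros((600,800,3),np.uint8);out[:300,:654]=L;R=cv2.resize(R,(367,300));out[300:,:367]=R
x0,y0=int(a[0])-70,int(a[1])-60
z=cv2.resize(im[max(0,y0):y0+120,x0:x0+160],(420,300));out[300:,375:795]=z
print("zoom origin",x0,max(0,y0))
cv2.imwrite("pics/cmp.png",out)
```

```text
tcp (np.float64(319.79602435056296), np.float64(278.8549866176631)) -20 (np.float64(319.729209885121), np.float64(294.1039328884051)) corners (np.float64(356.72408628799525), np.float64(261.5087143092484)) (np.float64(282.86584730523145), np.float64(261.49477943481213))Traceback (most recent call last):
  File "<stdin>", line 13, in <module>
  File "h.py", line 9, in proj
    f=240/np.tan(np.radians(c["vfov"])/2);P=np.array(c["pose"]);q=P[:3,:3].T@(np.array(p)-P[:3,3])
                            ~^^^^^^^^
IndexError: only integers, slices (`:`), ellipsis (`...`), numpy.newaxis (`None`) and integer or boolean arrays are valid indices
```

```bash
cat > cmp.py <<'E'
from h import *
import sys
w=vision.capture("wrist")
M=np.array(w["T_tool_cam"]);f=240/np.tan(np.radians(w["vfov"])/2)
im=w["pixels"][:,:,::-1].copy()
cv2.circle(im,(320,279),2,(0,0,255),-1)
s1=cv2.imread("pics/s1.png")[150:260,340:460]
c=vision.capture("scene");s=c["pixels"][:,:,::-1].copy();T=get_obs()["tool_pos"]
u,v=proj(c,T);cv2.circle(s,(int(u),int(v)),1,(0,0,255),-1)
s2=s[180:290,350:470]
L=np.hstack([cv2.resize(x,(327,300),interpolation=2) for x in(s1,s2)])
out=np.zeros((600,800,3),np.uint8);out[:300,:654]=L
out[300:,:367]=cv2.resize(im[120:480,100:540],(367,300))
out[300:,375:795]=cv2.resize(im[200:360,208:432],(420,300))
cv2.imwrite(sys.argv[1],out)
E
python3 cmp.py pics/cmp.png
```

```text
(no output)
```

View pics/cmp.png

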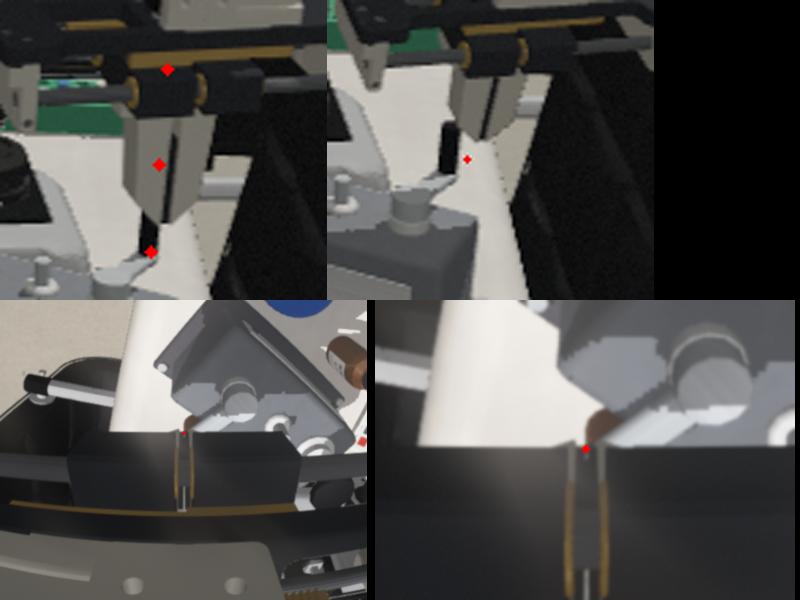

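```bash
cat > wr.py <<'E'
from h import *
from scipy.spatial.transform import Rotation as Ro
def wray(w,o,u,v):
    M=np.array(w["T_tool_cam"]);f=240/np.tan(np.radians(w["vfov"])/2)
    a,b=u-w["cx"],v-w["cy"];r=np.hypot(a,b);th=r/f
    q=np.array([np.sin(th)*a/r,-np.sin(th)*b/r,-np.cos(th)])
    R=Ro.from_euler('xyz',o["tcp_rot"]).as_matrix()
    return R@M[:3,3]+o["tool_pos"],R@M[:3,:3]@q
def watz(w,o,u,v,z):
    p,d=wray(w,o,u,v);return p+d*(z-p[2])/d[2]
E
python3 - <<'E'
from wr import *
import pickle
o=get_obs();w=vision.capture("wrist");t=pickle.load(open("top.pkl","rb"));s=pickle.load(open("scene.pkl","rb"))
print("hub by wrist",watz(w,o,386.7,245.3,102), o["tool_pos"])
yt=np.array([.383,-.924,0]);T=np.array([200.9,-484.6,203.8])
for k in(-65,-46,46,65):print(k,proj(s,T+k*yt))
print("base",proj(s,[0,0,0]),proj(t,[0,0,0]))
for e in([0,0,0],[0,0,15],[10,0,12],[0,30,0],[15,0,0]): print(e,proj(s,o["tool_pos"]+e))
E
```

```text
hub by wrist [ 519.43941564 -408.02354214  102.        ] [ 556.12878798 -397.26759601  118.44738677]
-65 (np.float64(157.50607948246378), np.float64(213.77705495136368))
-46 (np.float64(162.5743265563326), np.float64(218.70628242501226))
46 (np.float64(189.86749120808804), np.float64(245.2508085863131))
65 (np.float64(196.14862192678004), np.float64(251.35965088482413))
base (np.float64(88.99774514087028), np.float64(223.19963281534916)) (np.float64(84.55936920633707), np.float64(502.6036656637327))
[0, 0, 0] (np.float64(401.2309471267085), np.float64(238.0511251472351))
[0, 0, 15] (np.float64(402.0868337459723), np.float64(229.91878094757283))
[10, 0, 12] (np.float64(407.67360098009783), np.float64(231.09981244469876))
[0, 30, 0] (np.float64(395.1606813390848), np.float64(230.03113902789983))
[15, 0, 0] (np.float64(409.8113595971123), np.float64(237.35255567725565))
```

The wrist camera confirms the tool pose, since it puts the hub within 4 mm. But the visible fingertips end about 17 mm short of the TCP, so the finger passed over the post, which hasn't moved (550,-378). I'll go back and sweep about 21 mm lower.

```bash
python3 -m pendant '{"dp":[[-0.02,0,0.005],[-0.04,0,0.010],[-0.064,0.002,0.016],[-0.064,0.002,0.016],[-0.061,0.002,0.026],[-0.059,0.002,0.036],[-0.059,0.002,0.036]],"rotation":[[0,0,0],[0,0,0],[0,0,0],[0,0,0],[0,0,0],[0,0,0],[0,0,0]]}' 0
python3 st.py
```

```text
time: 6.3
tool_pos: [553.1, -331.4, 96.2]
tcp_rot: [3.139, 0.252, -1.569]
contact_force: [0.3, 0.2, -0.1]
grip_width: 0.6
finger_force: 0.0
q [-0.7547  0.7498  1.1527  0.1827  1.4183  2.3403] [ 553.1 -331.4   96.2] [ 3.139  0.252 -1.569] 6.3 [ 0.3  0.2 -0.1]
```

```bash
python3 -m pendant '{"dp":[[0.008,0,-0.002],[0.014,0,-0.0035],[0.020,0,-0.005],[0.026,0,-0.0065],[0.032,0,-0.008]],"rotation":[[0,0,0],[0,0,0],[0,0,0],[0,0,0],[0,0,0]]}' 0
python3 st.py
```

```text
time: 6.92
tool_pos: [556.5, -362.6, 98.7]
tcp_rot: [-3.137, 0.253, -1.565]
contact_force: [10.3, 8.6, 2.4]
grip_width: 0.1
finger_force: 6.1
q [-0.7858  0.7865  1.0718  0.1813  1.4631  2.315 ] [ 556.5 -362.6   98.7] [-3.137  0.253 -1.565] 6.925 [10.3  8.6  2.4]
```

Force of (10,9) N is radial through the pivot, so the finger is catching the post's outer side. I'll back off, shift 17 mm to -x and retry.

```bash
python3 -m pendant '{"dp":[[-0.012,0,0.003],[-0.025,0,0.0063],[-0.030,0.008,0.0075],[-0.030,0.017,0.0075],[-0.030,0.017,0.0075]],"rotation":[[0,0,0],[0,0,0],[0,0,0],[0,0,0],[0,0,0]]}' 0
python3 st.py
python3 - <<'E'
from h import *
c=vision.capture("scene");print(c["pose"][:3,3])
a=c["pixels"][190:300,330:450,::-1];cv2.imwrite("pics/b0.png",a)
b=vision.capture("top");cv2.imwrite("pics/bt.png",b["pixels"][:,:,::-1])
import pickle
s=pickle.load(open("scene.pkl","rb"))
# pump front shift estimate by template match of housing patch, post patch
for n,(x0,y0,w,h) in dict(plate=(310,262,60,35),hub=(370,245,22,22),plunger=(315,238,30,20),pin=(346,240,20,20),post=(389,222,14,26)).items():
    g=lambda i:cv2.cvtColor(i,cv2.COLOR_RGB2GRAY)
    r=cv2.matchTemplate(g(c["pixels"])[y0-30:y0+h+30,x0-30:x0+w+30],g(s["pixels"])[y0:y0+h,x0:x0+w],cv2.TM_CCOEFF_NORMED)
    _,m,_,l=cv2.minMaxLoc(r);print(n,l[0]-30,l[1]-30,round(m,2))
E
```

```text
time: 7.55
tool_pos: [536.0, -334.0, 98.4]
tcp_rot: [3.141, 0.25, -1.568]
contact_force: [0.3, -0.1, 0.1]
grip_width: 0.4
finger_force: 0.0
q [-0.7748  0.7235  1.1981  0.1795  1.3997  2.3177] [ 536.  -334.    98.4] [ 3.141  0.25  -1.568] 7.55 [ 0.3 -0.1  0.1]
[  231.8897645  -1176.02553346   544.20579038]
plate 0 0 0.87
hub -5 -7 0.78
plunger 0 0 0.65
pin -1 0 0.59
post 6 2 0.97
```

The lever moved to about 0.5 rad and the pump hasn't shifted (0 px). I'll keep pushing from 9 mm further +x.

```bash
python3 -m pendant '{"dp":[[0.010,-0.009,-0.0025],[0.020,-0.009,-0.005],[0.026,-0.009,-0.0065],[0.032,-0.009,-0.008],[0.037,-0.009,-0.0093]],"rotation":[[0,0,0],[0,0,0],[0,0,0],[0,0,0],[0,0,0]]}' 0
python3 -m pendant '{"dp":[[0.004,0,-0.001],[0.008,0,-0.002]],"rotation":[[0,0,0],[0,0,0]]}' 0
python3 -m pendant '{"dp":[[0.004,0,-0.001],[0.008,0,-0.002]],"rotation":[[0,0,0],[0,0,0]]}' 0
```

```text
time: 8.28
tool_pos: [546.2, -371.5, 98.1]
tcp_rot: [-3.141, 0.25, -1.567]
contact_force: [2.7, 2.5, 0.9]
grip_width: 0.8
finger_force: 1.1
time: 8.52
tool_pos: [546.0, -380.0, 98.0]
tcp_rot: [-3.142, 0.25, -1.567]
contact_force: [0.7, 0.8, 0.5]
grip_width: 0.5
finger_force: 0.9
time: 8.78
tool_pos: [546.0, -388.4, 97.9]
tcp_rot: [3.142, 0.25, -1.567]
contact_force: [0.1, 1.6, 0.7]
grip_width: 0.4
finger_force: 0.8
```

Light force, so it's moving freely now. I'll continue to the stop in small steps.

```bash
python3 -m pendant '{"dp":[[0.003,0,-0.0007],[0.006,0,-0.0015],[0.006,0,-0.0015]],"rotation":[[0,0,0],[0,0,0],[0,0,0]]}' 0
python3 -m pendant '{"dp":[[0.002,0,-0.0005],[0.004,0,-0.001],[0.004,0,-0.001]],"rotation":[[0,0,0],[0,0,0],[0,0,0]]}' 0
cat > post.py <<'E'
from h import *
import pickle
s=pickle.load(open("scene.pkl","rb"));c=vision.capture("scene")
g=lambda i:cv2.cvtColor(i,cv2.COLOR_RGB2GRAY)
for n,(x0,y0,w,h) in dict(plate=(310,262,60,35),post=(389,222,14,26),pin=(350,240,10,14)).items():
    r=cv2.matchTemplate(g(c["pixels"])[y0-30:y0+h+30,x0-30:x0+w+30],g(s["pixels"])[y0:y0+h,x0:x0+w],cv2.TM_CCOEFF_NORMED)
    _,m,_,l=cv2.minMaxLoc(r);print(n,l[0]-30,l[1]-30,round(m,2))
E
python3 post.py
```

```text
time: 9.15
tool_pos: [545.7, -394.6, 97.7]
tcp_rot: [3.141, 0.25, -1.568]
contact_force: [-1.0, 0.3, 0.6]
grip_width: 0.3
finger_force: 0.4
time: 9.52
tool_pos: [545.7, -397.6, 97.6]
tcp_rot: [3.14, 0.252, -1.567]
contact_force: [-3.0, 4.7, 1.5]
grip_width: 0.7
finger_force: 2.2
plate 0 0 0.89
post 14 12 0.92
pin 0 0 1.0
```

```bash
python3 -m pendant '{"dp":[[0.001,0,0],[0.002,0,-0.0005],[0.002,0,-0.0005],[0.002,0,-0.0005]],"rotation":[[0,0,0],[0,0,0],[0,0,0],[0,0,0]]}' 0
python3 post.py
```

```text
time: 10.07
tool_pos: [545.7, -398.0, 97.6]
tcp_rot: [3.139, 0.255, -1.566]
contact_force: [-3.3, 9.1, 2.4]
grip_width: 0.1
finger_force: 4.7
plate 0 0 0.89
post 14 12 0.92
pin 0 0 1.0
```

The lever is at the stop: the post shifted by (14,12) px against (13.4,12.1) predicted. Now I'll retract and move above the plunger.

```bash
python3 -m pendant '{"dp":[[-0.015,0,0.004],[-0.029,0,0.0074],[-0.037,0,-0.025],[-0.045,0,-0.055],[-0.0525,0,-0.085],[-0.065,0.05,-0.081],[-0.0785,0.107,-0.078],[-0.0785,0.107,-0.078]],"rotation":[[0,0,0],[0,0,0],[0,0,0],[0,0,0],[0,0,0],[0,0,0],[0,0,0],[0,0,0]]}' 0
python3 st.py
python3 post.py
python3 - <<'E'
from h import *
c=vision.capture("scene");s=c["pixels"][:,:,::-1].copy();T=get_obs()["tool_pos"]
for p in(T,[443.6,-345.6,133]):
    u,v=proj(c,p);print(u,v);cv2.circle(s,(int(u),int(v)),2,(0,0,255),-1)
cv2.imwrite("pics/s3.png",cv2.resize(s[0:320,190:470],None,fx=1.8,fy=1.8))
E
```

```text
time: 11.12
tool_pos: [435.5, -342.3, 192.8]
tcp_rot: [3.139, 0.252, -1.57]
contact_force: [0.5, -0.2, 0.2]
grip_width: 0.6
finger_force: 0.0
q [-0.9001  0.517   1.3083  0.1535  1.5177  2.2167] [ 435.5 -342.3  192.8] [ 3.139  0.252 -1.57 ] 11.125 [ 0.5 -0.2  0.2]
plate 0 0 1.0
post 14 13 0.94
pin 0 0 1.0
326.4880372962542 187.88635052697612
327.9626194213135 221.55732265738152
```

View pics/s3.png

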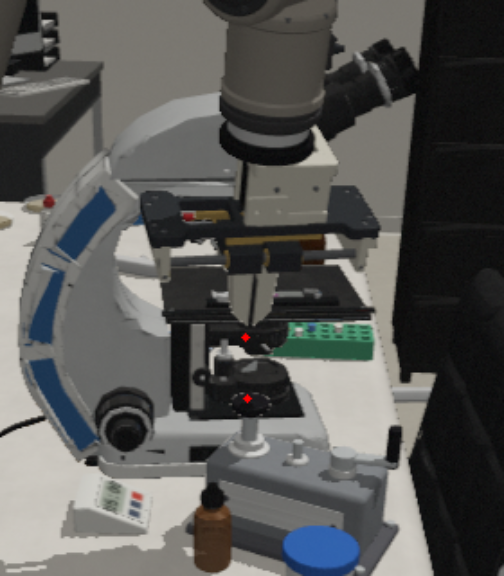

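The view shows the tip at (255,327), directly above the plunger head at (248,400). The vent post is at its closed position and the arm is clear of the microscope. Next I'll descend.

```bash
python3 -m pendant '{"dp":[[0.005,0,0.020],[0.010,0,0.040],[0.0168,0,0.066],[0.0185,0,0.073],[0.0185,0,0.073]],"rotation":[[0,0,0],[0,0,0],[0,0,0],[0,0,0],[0,0,0]]}' 0
python3 -m pendant '{"dp":[[0.002,0,0.008],[0.004,0,0.015],[0.004,0,0.015]],"rotation":[[0,0,0],[0,0,0],[0,0,0]]}' 0
```

```text
time: 11.85
tool_pos: [439.8, -344.2, 117.5]
tcp_rot: [-3.141, 0.25, -1.567]
contact_force: [-0.2, 0.4, 1.1]
grip_width: 0.4
finger_force: 0.0
time: 12.22
tool_pos: [439.9, -344.8, 102.6]
tcp_rot: [-3.139, 0.248, -1.567]
contact_force: [2.4, -1.2, 5.4]
grip_width: 0.4
finger_force: 2.3
```

```bash
python3 -m pendant '{"dp":[[0.0012,0,0.005],[0.0023,0,0.009],[0.0023,0,0.009]],"rotation":[[0,0,0],[0,0,0],[0,0,0]]}' 0
python3 -m pendant '{"dp":[[0.0005,0,0.002],[0.001,0,0.004],[0.001,0,0.004]],"rotation":[[0,0,0],[0,0,0],[0,0,0]]}' 0
```

```text
time: 12.6
tool_pos: [440.0, -344.9, 93.8]
tcp_rot: [-3.139, 0.248, -1.567]
contact_force: [2.9, -2.3, 7.0]
grip_width: 0.3
finger_force: 3.2
time: 12.98
tool_pos: [440.0, -344.9, 90.0]
tcp_rot: [-3.139, 0.247, -1.567]
contact_force: [2.8, -0.4, 7.9]
grip_width: 0.2
finger_force: 3.8
```

```bash
python3 -m pendant '{"dp":[[0.0005,0,0.002],[0.001,0,0.004],[0.001,0,0.004]],"rotation":[[0,0,0],[0,0,0],[0,0,0]]}' 0
python3 post.py
```

```text
time: 13.35
tool_pos: [440.2, -345.2, 88.8]
tcp_rot: [-3.137, 0.246, -1.566]
contact_force: [-2.1, 2.2, 26.0]
grip_width: 0.3
finger_force: 12.9
plate 0 0 0.93
post 14 13 0.94
pin 22 7 0.59
```

The bottom was found at TCP z of about 89. Now full strokes.

```bash
python3 -m pendant '{"dp":[[-0.003,0,-0.012],[-0.006,0,-0.024],[-0.0086,0,-0.034],[-0.0086,0,-0.034],[-0.006,0,-0.024],[-0.003,0,-0.012],[-0.0004,0,-0.0015],[-0.0004,0,-0.0015]],"rotation":[[0,0,0],[0,0,0],[0,0,0],[0,0,0],[0,0,0],[0,0,0],[0,0,0],[0,0,0]]}' 0
python3 -m pendant '{"dp":[[-0.003,0,-0.012],[-0.006,0,-0.024],[-0.0086,0,-0.034],[-0.0086,0,-0.034]],"rotation":[[0,0,0],[0,0,0],[0,0,0],[0,0,0]]}' 0
cat > pin.py <<'E'
from h import *
import sys
c=vision.capture("scene");f=c["pixels"];cv2.imwrite(sys.argv[1],f[:,:,::-1])
# bright/steel column profile along the pin axis
for z in range(88,136,3):
    u,v=proj(c,[481.6,-377.1,z]);print(z,(round(u),round(v)),f[round(v),round(u)-5:round(u)+6].mean(1).round().astype(int))
E
python3 pin.py pics/p1.png
```

```text
time: 14.4
tool_pos: [439.2, -344.6, 88.8]
tcp_rot: [-3.14, 0.248, -1.567]
contact_force: [-4.6, 1.1, 28.3]
grip_width: 0.2
finger_force: 14.0
time: 14.9
tool_pos: [438.8, -343.9, 120.9]
tcp_rot: [3.141, 0.25, -1.567]
contact_force: [-0.0, 0.2, -0.3]
grip_width: 0.6
finger_force: 0.0
88 (353, 252) [124 133 166 183 146  88  96 100 101 126 163]
91 (353, 251) [124 124 125 127 115  87  95 100 100 106 118]
94 (354, 249) [124 124 124 113  87  96  99 100 107 119 125]
97 (354, 247) [124 125 125 112  86  95  98 100 104 111 113]
100 (354, 246) [126 125 126 114  87  95 100 100 104 111 114]
103 (354, 244) [113 113 114 113 106  92  99 100 101 109 115]
106 (354, 243) [115 115 116 115 106  91  99 100 101 111 128]
109 (354, 241) [138 138 138 131 107  90  98  99 101 135 168]
112 (354, 239) [168 167 167 167 148  89  97  98 100 135 168]
115 (354, 238) [166 166 166 166 147  88  96  99 100 127 160]
118 (354, 236) [165 165 165 165 147 129 166 176 170 157 159]
121 (354, 235) [164 165 164 165 151 145 175 175 175 172 166]
124 (355, 233) [165 165 165 165 165 166 166 166 166 166 167]
127 (355, 231) [ 13  13  15  20  15  13  36  56  73 130 164]
130 (355, 230) [ 20  18  22  18  20  20  20  17  40 120 165]
133 (355, 228) [ 25  23  24  25  23  26  25  27 116 165 166]
```

The pin tip is now near 120 mm, so one or two more strokes should do it.

```bash
python3 -m pendant '{"dp":[[0.003,0,0.011],[0.006,0,0.022],[0.0082,0,0.033],[0.0082,0,0.033],[0.006,0,0.022],[0.003,0,0.011],[0,0,0],[0,0,0]],"rotation":[[0,0,0],[0,0,0],[0,0,0],[0,0,0],[0,0,0],[0,0,0],[0,0,0],[0,0,0]]}' 0
python3 pin.py pics/p2.png | tail -8
```

```text
time: 15.95
tool_pos: [438.8, -344.1, 121.1]
tcp_rot: [3.141, 0.25, -1.567]
contact_force: [-0.3, 0.1, 0.2]
grip_width: 0.4
finger_force: 0.0
112 (354, 239) [167 168 167 167 148  90  98  99 101 135 168]
115 (354, 238) [166 166 166 166 147  89  97 100 100 128 161]
118 (354, 236) [165 164 165 165 145  89  97  99  99 115 148]
121 (354, 235) [164 165 165 165 145  87  94  99 100 115 149]
124 (355, 233) [165 166 165 145  86  95  99 100 113 147 167]
127 (355, 231) [ 16  13  16  53  85  94  98  99 103 136 164]
130 (355, 230) [ 20  18  21  57  91 103 111 112 113 140 164]
133 (355, 228) [ 23  24  24  25 104 139 119 152 172 166 166]
```

Tip is at about 131 mm, so it has popped. I'll retract straight up and check.

```bash
python3 -m pendant '{"dp":[[-0.006,0,-0.025],[-0.013,0,-0.05],[-0.0195,0,-0.0775],[-0.0195,0,-0.0775],[-0.0195,0,-0.0775]],"rotation":[[0,0,0],[0,0,0],[0,0,0],[0,0,0],[0,0,0]]}' 0
python3 post.py
python3 - <<'E'
from h import *
c=vision.capture("scene");cv2.imwrite("pics/s4.png",cv2.resize(c["pixels"][200:330,270:430],None,fx=4,fy=4,interpolation=2)[:,:,::-1])
E
```

```text
time: 16.62
tool_pos: [438.4, -343.8, 199.5]
tcp_rot: [3.14, 0.252, -1.568]
contact_force: [-0.7, -0.8, -1.1]
grip_width: 0.8
finger_force: 0.0
plate 0 0 1.0
post 14 13 0.94
pin 0 0 0.6
```

View pics/s4.png

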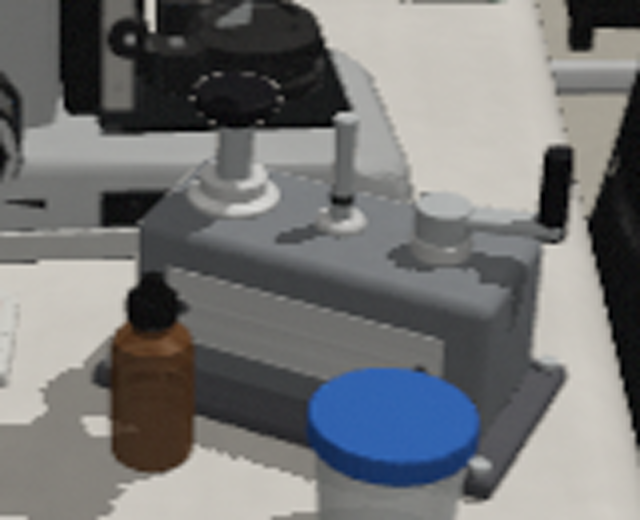

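The pin is fully out with its dark ring showing at (342,197). The plunger is up at (238,97), the lever is closed with its post at (556,185), and the pump hasn't moved.

```bash
python3 -c "
from plant import workorder;print(workorder.close_job())"
```

```text
the job is handed in; nothing more can be done
None
```

I handed the job in at about 17 s of the 54 s: the vent is at its closed stop, the indicator pin is fully out with its dark ring showing, the plunger is up, and in the last picture the pump had not moved.

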